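Power up the leg test bench

ROBOT

A 6-joint arm with a two-finger parallel gripper is mounted at the origin on the work surface. World frame = base frame: x ahead of the robot, y to its left, z up, the work surface at z = 0. Lengths are in m, angles in rad, forces in N, time in s.
With the tool pointing down it reaches from about 0.3 to 0.875 m from the base axis. Payload 6.4 kg.
Tool frame: the origin (TCP) lies between the finger pads; the fingertips stand 25 mm ahead of it and the grasp point (between the pads) lies 6 mm ahead of it; z points along the fingers, x is the direction in which the jaws open and shut, and the axes are right-handed (so a half turn about z gives the same grasp; the last joint's range is limited). The gripper opens to 85 mm and grips with 20 to 120 N. Pads are 22 mm wide; open, the fingers measure 114 mm over their backs; the gripper's body (76 mm by 85 mm) begins 54 mm behind the grasp point. The pads swing forward as they close: fully open they stand 13 mm farther back than shut.
Start: joints at [-1.343, 0.181, 1.607, -0, 1.354, -0.206], TCP at [0.242, -0.522, 0.256] pointing down, gripper open.
Joint ranges: [-2.99, 2.99], [-0.89, 2.07], [0.3, 2.58], [-1.14, 4.28], [0, 2.63], [-3.12, 3.12]. Speed limits (rad/s): [2.57, 2.57, 3.01, 3.14, 3.14, 3.14].

INTERFACE

Orientations are given as a unit quaternion [x, y, z, w].
In Python, from station import env, camera gives the robot as it stands.
- The arm moves only by the tool send_rows, never from a script. Its argument "deltas" is a list of rows, each a list of 2 entries, a list of its own where there are three numbers: the shift along the tool's x, y, z in cm, then the turn, a rotation vector about the tool's x, y, z in degrees. In form: [[[tx, ty, tz], [wx, wy, wz]], ...]. A call has 1 to 12 rows; each row shifts and turns the commanded pose from where the row before left it, along the tool's axes as they then stand; what a row does not reach is not made up. A row lasts 1/10 s, in which the tool goes at most 50 mm and 8.59 degrees, less where a joint would pass 70% of its speed; a pose out of reach is approached as far as the arm can. A call is refused whole if a number of a shift passes 5 or a number of a turn 8.59, either way. A call with a gripper value outside its range is refused whole. "jaw" is the finger opening in cm, from 0 to 8.54, set as the call begins (left out, the last holds). The fingers move at their own pace and stop on an object; the grip force is fixed at half the most. Time passes only in rows, so rows that do not move let the fingers close. It gives the time, the measured TCP pose, the force and the opening at its end, in the units of the state.
- env.observe(): the state, without advancing time (a new reading comes with each control period).
- camera(name): name is "side" or "top" or "wrist"; returns a dict with "color" (400x640x3 uint8, blue, green, red), "depth" (400x640 float32, m along the optical axis (not along the pixel's ray), 0 where there is no reading), "mtx" (3x3 intrinsics, pixels), "R" (3x3) and "t" (3): a world point X has camera coordinates R X + t; the wrist camera has in their place "T_tool_cam" (4x4, takes a point from camera to tool coordinates, whose origin is the TCP and whose axes are the tool frame's). Camera axes: x right, y down, z forward; pixel columns grow to the right and rows downward; lengths in m; the calibration is good to about 2 mm. A picture is of the moment at which its call begins: read the wrist's pose just before it.
- env.sign_off(): hands the job in, once; it reports no verdict.
The state is a dict: "clock": time; "qpos": joint angles; "joint_vel": joint speeds; "effort": joint torques, N m; "position": TCP position; "orientation": TCP orientation; "ft_force": force on the tool from outside, world axes, zero at the start; "ft_torque": the same for the moment, N m; "opening": finger opening in m.
Only numpy, scipy, OpenCV 4.12 (cv2) and the standard library are available. Lean on these libraries where they do the work, as an engineer would, in place of code of your own. Each camera call takes 0.05 s, during which the arm holds its last target. There are 200 camera calls.

TASK

Power up the test bench by touch alone: press the white-bar end of the big black rocker on the power strip fully down to switch it on, then push the yellow button all the way down so that it stays down, and then press the green button all the way down for a moment and let it come back up. Keep to that order, do not press the red stop button, and leave the button boxes and everything else on the bench where they stand: nothing is to be picked up, pushed along or tipped.

Things in the scene. Friction and masses are not known exactly. Their poses are not given: they have to be found in the camera images.
- power_strip: White power strip screwed to the bench, 340 mm long (its own y axis), 80 mm wide (x), 42 mm high (z). Origin: centre of its underside. The big black rocker sits on its top, pivot 90 mm from the origin towards -y; three round grey sockets fill the +y part.
- rocker (a joint): Black rocker plate on the power strip, 64 mm along the strip's y, 40 mm along its x, 8 mm thick; it tilts about an axis along the strip's x, 52 mm above the bench. Radians: 0 = off (the end towards the strip's +y, marked by a white bar, stands up), 0.36 = on (that end fully down, its stop). About 5 N at 22 mm from the pivot moves it; it has no spring and stays where it is left.
- rocker_on_end (a point): Point on the rocker's top face, 22 mm from the pivot on its ON end (the white-bar end, towards the strip's +y): where to press. It lies about 64 mm above the bench when off and comes down 8 mm to on. Rides with the rocker.
- yellow_box: Loose grey box with the yellow push-lock button, 66 x 66 x 40 mm, 0.6 kg. Origin: centre of its underside, z up. A steel collar 48 mm wide, 6 mm high surrounds the button on its top. Stands at any of three places.
- yellow_cap (a joint): Yellow push-lock button, round, flat, 38 mm across. Metres pressed down: 0 = up, 0.010 = fully down. Takes about 5 N, has no spring: it stays down where it is left.
- yellow_top (a point): Centre of the yellow button's top face, 70 mm above the bench when up, 60 mm when fully down. Rides with the button.
- green_box: Loose grey box with the green start button, same size and mass as the yellow one's. Origin: centre of its underside, z up.
- green_cap (a joint): Green start button, round, flat, 38 mm across. Metres pressed down: 0 = up, 0.007 = fully down. Sprung: about 1.5 N to start, 5 N fully down; it comes back up when let go.
- green_top (a point): Centre of the green button's top face, 70 mm above the bench when up. Rides with the button.
- red_box: Loose yellow box with the red mushroom stop button, 66 x 66 x 40 mm, 0.6 kg; top of the mushroom 70 mm above the bench. Origin: centre of its underside. To be left alone.
- red_cap (a joint): Red mushroom stop button, 42 mm across. Metres pressed down: 0 = up, 0.007 = down; sprung. Must not be pressed.
- servo: Bystander: small black servo motor, 54 x 21 x 44 mm, between two of the button boxes. Origin: centre of its underside.
- wheel: Bystander: small black rubber wheel lying flat, 44 mm across, 20 mm high, between two of the button boxes. Origin: centre of its underside.
- screwdriver: Bystander: red-handled screwdriver at the robot's right, pointing away from it. Origin: under its middle.
- meter: Bystander: orange multimeter lying flat, 140 x 75 x 40 mm, at the robot's left. Origin: centre of its underside.
- shell: Bystander: cream dome-shaped robot shell, 104 mm across, 58 mm high, at the robot's right. Origin: centre of its underside.
- mug: Bystander: blue mug, 80 mm across, 90 mm high, at the far left. Origin: centre of its underside.

How it is judged:
By the outcome, as a careful person would: the job done as asked, in the order asked, and still so for the second after the job is handed in, with the robot touching nothing.
It also fails if it takes over 54 s, if anything falls off the work surface, if the arm or the gripper's body presses on something with over 40 N, if the wrist force passes 120 N, or if a joint passes its speed limit or range.

## Working session

There is one attempt and no reset: what is moved stays moved. The work goes in short steps, Python scripts to look and compute and a tool call to move; the robot and the scene stay as the last step left them, time stands still between calls to the robot, and variables do not carry over. Pictures are saved under pics/ and viewed, about 8 in all and at most 12, crops included, and the job is handed in when it is done.

Besides the shell and the picture viewer there is one more tool, called after ">>>" by a JSON object that holds its "api" and its "payload". send_rows: Moves the arm, as the interface text tells. Its arguments: {"type":"object","properties":{"deltas":{"type":"array","items":{"type":"array"}},"jaw":{"type":"number"}},"required":["deltas"]}

```bash
mkdir -p pics; ls
python3 - <<'E'
from station import env,camera
import cv2,numpy as np
s=env.observe();print({k:np.round(v,3) for k,v in s.items()})
for n in("top","side"):
    c=camera(n);cv2.imwrite(f"pics/{n}0.png",c["color"]);np.savez(f"{n}0.npz",**c)
    print(n,c["mtx"],c["R"],c["t"])
E
```

```text
pics
{'clock': np.float64(0.0), 'qpos': array([-1.343,  0.182,  1.608, -0.   ,  1.354, -0.206]), 'joint_vel': array([-0.   ,  0.   ,  0.003, -0.001,  0.001,  0.   ]), 'effort': array([ 0.0000e+00, -4.4488e+01, -3.5134e+01, -0.0000e+00,  9.0000e-03,
        0.0000e+00]), 'position': array([ 0.242, -0.521,  0.255]), 'orientation': array([ 0.843, -0.538, -0.001, -0.001]), 'ft_force': array([ 0.403,  0.185, -0.862]), 'ft_torque': array([-0.055, -0.016, -0.001]), 'opening': np.float64(0.086)}
top [[364.27272266   0.         326.11426339]
 [  0.         364.27272266 200.78111444]
 [  0.           0.           1.        ]] [[-0.02163047 -0.99974656 -0.00623992]
 [-0.99143001  0.022254   -0.12872955]
 [ 0.12883579  0.00340196 -0.99166011]] [0.00901909 0.55255934 0.98718209]
side [[389.59468842   0.         324.55957687]
 [  0.         389.59468842 199.91311112]
 [  0.           0.           1.        ]] [[-0.96049871 -0.27818063 -0.00760083]
 [-0.18349851  0.65364279 -0.73422027]
 [ 0.20921409 -0.70382288 -0.67886878]] [0.52116269 0.14304516 1.0685342 ]
```

View pics/top0.png

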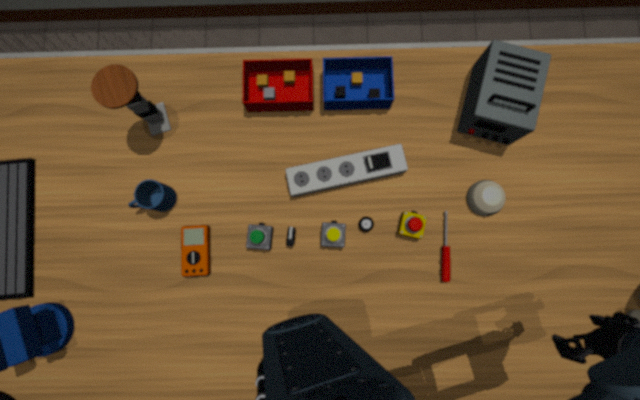

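View pics/side0.png

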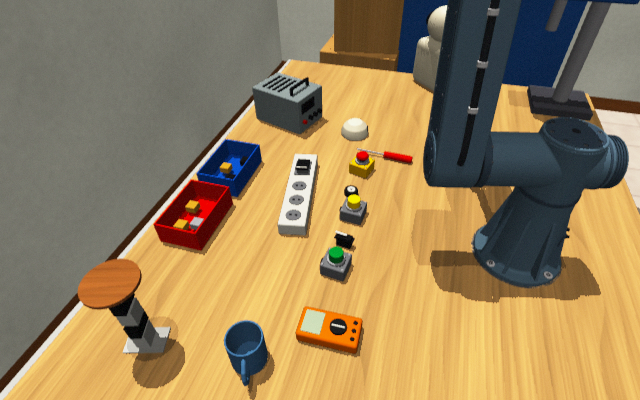

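Top view: green at (257,237), yellow (333,234), red (414,225), rocker (378,161) with its white bar on the socket side (~366,163). The side view agrees: green (336,256), yellow (353,202), rocker (303,166).

```bash
cat > h.py <<'E'
import cv2,numpy as np
def load(n): return dict(np.load(n))
def blob(bgr,lo,hi,roi):
    x0,y0,x1,y1=roi
    m=cv2.inRange(cv2.cvtColor(bgr,cv2.COLOR_BGR2HSV)[y0:y1,x0:x1],lo,hi)
    n,l,s,c=cv2.connectedComponentsWithStats(m)
    i=1+np.argmax(s[1:,4]); return c[i]+[x0,y0],s[i,4],(l==i)
def ray(c,uv):
    d=np.linalg.solve(c["mtx"],[uv[0],uv[1],1.]); R=c["R"]
    return -R.T@c["t"], R.T@d
def plane(c,uv,z):
    o,d=ray(c,uv); return o+d*(z-o[2])/d[2]
def tri(c1,u1,c2,u2):
    (o1,d1),(o2,d2)=ray(c1,u1),ray(c2,u2)
    k=np.linalg.lstsq(np.c_[d1,-d2],o2-o1,rcond=None)[0]
    a,b=o1+d1*k[0],o2+d2*k[1]; return (a+b)/2,np.linalg.norm(a-b)
E
python3 - <<'E'
from h import *
T,S=load("top0.npz"),load("side0.npz")
B={"green":((50,100,50),(85,255,255),(235,215,280,255),(320,240,352,270)),
"yellow":((22,120,120),(35,255,255),(315,215,352,250),(338,190,370,215)),
"red":((0,150,80),(8,255,255),(395,205,430,240),(350,145,375,168)),
"rocker":((0,0,0),(179,255,60),(360,145,395,175),(292,155,316,176))}
for n,(lo,hi,a,b) in B.items():
    u,A,_=blob(T["color"],lo,hi,a);v,A2,_=blob(S["color"],lo,hi,b)
    p,e=tri(T,u,S,v);print(n,u.round(1),A,v.round(1),A2,"tri",p.round(4),"gap",e.round(4),"top@z",plane(T,u,.06 if n=="rocker" else .07).round(4),"side@z",plane(S,v,.06 if n=="rocker" else .07).round(4))
# strip outline at top
m=cv2.inRange(cv2.cvtColor(T["color"],cv2.COLOR_BGR2HSV)[135:205,275:420],(0,0,130),(179,60,255))
m=cv2.morphologyEx(m,cv2.MORPH_CLOSE,np.ones((25,25)))
cs=max(cv2.findContours(m,0,2)[0],key=cv2.contourArea);r=cv2.boxPoints(cv2.minAreaRect(cs))+[275,135]
P=np.array([plane(T,x,.042) for x in r]);print(r.round(1),P.round(3),P.mean(0))
a=cv2.resize(T["color"][130:210,275:425],None,fx=5,fy=5,interpolation=2)
b=cv2.resize(S["color"][145:245,270:330],None,fx=4,fy=4,interpolation=2)
cv2.imwrite("pics/crop.png",np.vstack([a,]));
E
```

```text
green [256.5 236.5] 150 [335.6 254.4] 201 tri [0.4572 0.188  0.0589] gap 0.0021 top@z [0.4558 0.1856 0.07  ] side@z [0.456  0.1969 0.07  ]
yellow [333.  233.9] 139 [353.6 200.7] 148 tri [ 0.4591 -0.0199  0.0591] gap 0.001 top@z [ 0.4581 -0.0199  0.07  ] side@z [ 0.4574 -0.0082  0.07  ]
red [414.6 223.9] 139 [362.1 155.2] 92 tri [ 0.4811 -0.2412  0.0626] gap 0.0012 top@z [ 0.4801 -0.2395  0.07  ] side@z [ 0.48   -0.2311  0.07  ]
rocker [378.5 161.5] 283 [303. 166.] 144 tri [ 0.6602 -0.1532  0.0453] gap 0.001 top@z [ 0.6561 -0.1511  0.06  ] side@z [ 0.654  -0.1354  0.06  ]
[[273.  168.3]
 [407.4 127.6]
 [419.6 167.8]
 [285.1 208.5]] [[ 0.648  0.145  0.042]
 [ 0.758 -0.24   0.042]
 [ 0.64  -0.269  0.042]
 [ 0.533  0.111  0.042]] [ 0.64441451 -0.06311572  0.042     ]
```

View pics/crop.png

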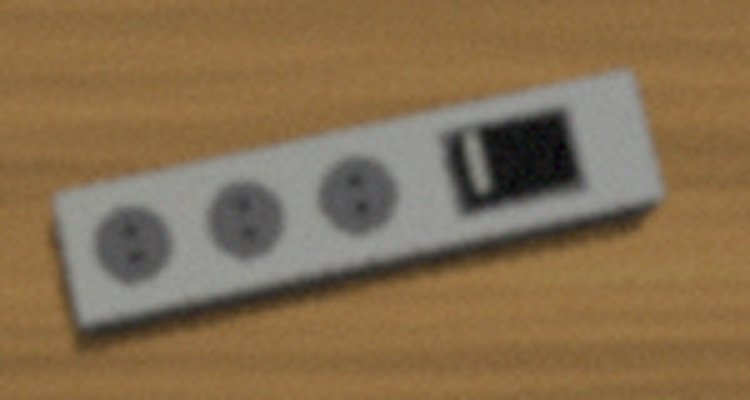

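>>> {"api": "send_rows", "payload": {"deltas": [[[-1.6,-4.2,0],[0,0,0]],[[-1.6,-4.2,0],[0,0,0]],[[-1.6,-4.2,0],[0,0,0]],[[-1.6,-4.2,0],[0,0,0]],[[-1.6,-4.2,0],[0,0,0]],[[-1.6,-4.2,0],[0,0,0]],[[-1.6,-4.2,0],[0,0,0]],[[-1.6,-4.2,0],[0,0,0]],[[-1.6,-4.2,0],[0,0,0]],[[-1.6,-4.2,0],[0,0,0]],[[-1.6,-4.2,0],[0,0,0]],[[-1.6,-4.2,0],[0,0,0]]], "jaw": 0}}

```text
clock: 1.3
position: [0.6192, -0.134, 0.2558]
orientation: [0.843, -0.538, -0.0, 0.0]
ft_force: [0.1, -1.2, 0.8]
opening: 0.0001
```

Run:
```python
from station import env,camera
import cv2,numpy as np
s=env.observe();print({k:np.round(v,3) for k,v in s.items()})
c=camera("wrist");print(c["T_tool_cam"].round(4),c["mtx"])
cv2.imwrite("pics/w1.png",c["color"]);np.savez("w1.npz",pos=s["position"],q=s["orientation"],**c)
```

```text
{'clock': np.float64(1.3), 'qpos': array([-0.4  ,  0.31 ,  1.451, -0.   ,  1.382,  0.737]), 'joint_vel': array([ 0.689,  0.499, -0.629, -0.002,  0.123,  0.687]), 'effort': array([-1.5340e+00, -5.4096e+01, -3.2316e+01,  1.6300e-01,  2.0000e-02,
       -8.8300e-01]), 'position': array([ 0.619, -0.134,  0.256]), 'orientation': array([ 0.843, -0.538, -0.   ,  0.   ]), 'ft_force': array([ 0.113, -1.193,  0.755]), 'ft_torque': array([ 0.011, -0.004, -0.037]), 'opening': np.float64(0.0)}
[[ 1.000e+00 -3.000e-04  1.000e-04 -1.100e-03]
 [ 3.000e-04  9.544e-01  2.987e-01 -7.580e-02]
 [-2.000e-04 -2.987e-01  9.544e-01 -1.182e-01]
 [ 0.000e+00  0.000e+00  0.000e+00  1.000e+00]] [[356.99767814   0.         317.64167289]
 [  0.         356.99767814 203.7028444 ]
 [  0.           0.           1.        ]]
```

View pics/w1.png

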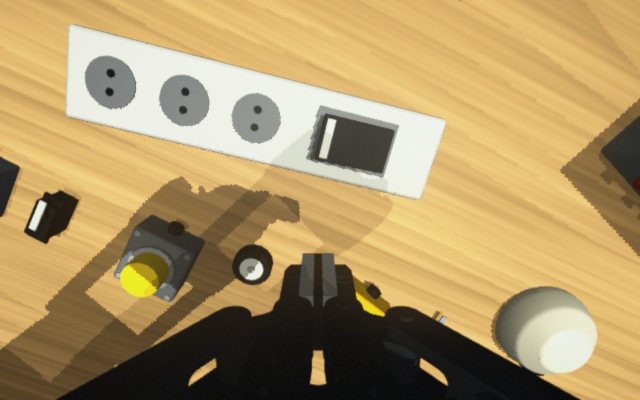

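Wrist view: rocker spans about (321,114)–(386,175), with the white bar at (328,138) on the socket side. Taking one still shot and measuring.

```bash
cat >> h.py <<'E'
from scipy.spatial.transform import Rotation as Ro
def wcam(c,pos,q):
    A=np.eye(4);A[:3,:3]=Ro.from_quat(q).as_matrix();A[:3,3]=pos
    W=np.linalg.inv(A@c["T_tool_cam"]);return dict(mtx=c["mtx"],R=W[:3,:3],t=W[:3,3],color=c["color"],depth=c["depth"])
E
python3 - <<'E'
from station import env,camera
from h import *
camera("wrist");camera("wrist")
s=env.observe();c=camera("wrist");print(s["position"].round(4),s["orientation"].round(3),s["joint_vel"].round(3))
w=wcam(c,s["position"],s["orientation"]);np.savez("w2.npz",**w)
x0,y0,x1,y1=285,80,430,200
g=w["color"]
# white strip outline
hsv=cv2.cvtColor(g,cv2.COLOR_BGR2HSV)
u,A,m=blob(g,(0,0,0),(179,255,75),(300,95,405,185))
cnt=max(cv2.findContours(m.astype(np.uint8),0,2)[0],key=cv2.contourArea)
h=cv2.convexHull(cnt);r=cv2.boxPoints(cv2.minAreaRect(h))+[300,95]
print("rocker",u,A,r.round(0).tolist());P=np.array([plane(w,x,.060) for x in r]);print(P.round(4),P.mean(0).round(4))
for i in range(2): print(np.linalg.norm(P[i+1]-P[i]).round(4),np.degrees(np.arctan2(*(P[i+1]-P[i])[[1,0]])).round(1))
ub,A,_=blob(g,(0,0,170),(179,60,255),(318,112,342,165));print("bar",ub,A,plane(w,ub,.064).round(4))
T=load("top0.npz")
tb,A,_=blob(T["color"],(0,0,105),(179,255,255),(367,156,374,168));print("bar top",tb,A)
print("bar tri",tri(w,ub,T,(370.6,162.6)))
uy,A,_=blob(g,(22,120,120),(35,255,255),(100,230,200,310));print("yellow",uy,A,plane(w,uy,.07).round(4),tri(w,uy,T,(333,233.9)))
d=w["depth"]
for x in (ub,u,uy): 
    z=d[int(x[1]),int(x[0])]; o,dd=ray(w,x); print("depth pt",(o+dd*z).round(4))
E
```

```text
[ 0.6193 -0.1332  0.2554] [ 0.844 -0.537 -0.001  0.   ] [-0.054 -0.023  0.032 -0.018  0.002 -0.019]
rocker [357.70422535 145.29396894] 2769 [[313.0, 159.0], [325.0, 114.0], [394.0, 131.0], [383.0, 177.0]]
[[ 0.6343 -0.1207  0.06  ]
 [ 0.6738 -0.113   0.06  ]
 [ 0.6861 -0.1739  0.06  ]
 [ 0.6465 -0.184   0.06  ]] [ 0.6602 -0.1479  0.06  ]
0.0403 11.0
0.0621 -78.5
bar [328.32389937 138.22641509] 318 [ 0.6568 -0.1244  0.064 ]
bar top [369.65517241 161.27586207] 29
bar tri (array([ 0.6553957 , -0.12752456,  0.0533926 ]), np.float64(0.004684243761195745))
yellow [139.00555556 279.72222222] 1080 [ 0.4599 -0.018   0.07  ] (array([ 0.45866093, -0.01874535,  0.06884382]), np.float64(0.0022695982670472305))
depth pt [ 0.6569 -0.1243  0.0651]
depth pt [ 0.6618 -0.1506  0.0599]
depth pt [ 0.4602 -0.0181  0.0704]
```

>>> {"api": "send_rows", "payload": {"deltas": [[[0.45,-1.8,0],[0,0,0]],[[0.4,-1.8,0],[0,0,0]],[[0,0,3.5],[0,0,0]],[[0,0,3.5],[0,0,0]],[[0,0,3.5],[0,0,0]],[[0,0,3.5],[0,0,0]],[[0,0,0.5],[0,0,0]],[[0,0,0.5],[0,0,0]],[[0,0,0.5],[0,0,0]],[[0,0,0],[0,0,0]],[[0,0,0],[0,0,0]]]}}

```text
clock: 2.6
position: [0.6554, -0.1287, 0.103]
orientation: [0.843, -0.538, 0.001, -0.0]
ft_force: [0.5, 0.4, -0.1]
opening: 0.0
```

Run:
```python
from station import env,camera
from h import *
s=env.observe();print(s["position"].round(4),s["ft_force"])
c=camera("wrist");cv2.imwrite("pics/w3.png",c["color"][60:360,150:500])
```

```text
[ 0.6554 -0.1287  0.103 ] [ 0.52631793  0.4000804  -0.11304809]
```

View pics/w3.png

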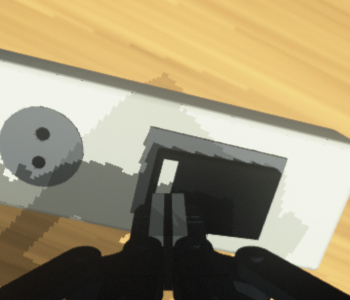

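Wrist crop: the closed tips (168,200) sit over the black plate beside the white bar (170,175). Shifting 3 mm towards the bar, then pressing in small steps.

>>> {"api": "send_rows", "payload": {"deltas": [[[-0.3,-0.1,0.4],[0,0,0]],[[0,0,0.4],[0,0,0]],[[0,0,0.3],[0,0,0]],[[0,0,0.2],[0,0,0]],[[0,0,0.2],[0,0,0]],[[0,0,0.2],[0,0,0]],[[0,0,0.2],[0,0,0]],[[0,0,0],[0,0,0]],[[0,0,0],[0,0,0]]]}}

```text
clock: 3.55
position: [0.6544, -0.1242, 0.0827]
orientation: [0.843, -0.538, -0.0, -0.001]
ft_force: [-1.5, 4.4, 5.1]
opening: -0.0
```

>>> {"api": "send_rows", "payload": {"deltas": [[[0,0,0.15],[0,0,0]],[[0,0,0.15],[0,0,0]],[[0,0,0],[0,0,0]],[[0,0,0],[0,0,0]]]}}

```text
clock: 3.95
position: [0.6545, -0.124, 0.0811]
orientation: [0.843, -0.538, -0.0, -0.001]
ft_force: [-5.9, 5.3, 13.6]
opening: -0.0002
```

>>> {"api": "send_rows", "payload": {"deltas": [[[0,0,0.15],[0,0,0]],[[0,0,0.15],[0,0,0]],[[0,0,0],[0,0,0]],[[0,0,0],[0,0,0]]]}}

```text
clock: 4.35
position: [0.6547, -0.124, 0.0807]
orientation: [0.843, -0.538, -0.0, -0.0]
ft_force: [-12.7, 8.8, 28.2]
opening: 0.0001
```

Stop reached (28 N with no further travel). Rising and checking the rocker.

>>> {"api": "send_rows", "payload": {"deltas": [[[0,0,-1],[0,0,0]],[[0,0,-3],[0,0,0]],[[0,0,-4],[0,0,0]],[[0,0,-4],[0,0,0]],[[0,0,-3],[0,0,0]],[[0,0,0],[0,0,0]],[[0,0,0],[0,0,0]]]}}

```text
clock: 5.05
position: [0.6545, -0.1255, 0.2269]
orientation: [0.843, -0.538, 0.001, -0.0]
ft_force: [-0.5, 0.4, -0.8]
opening: 0.0001
```

Run:
```python
from station import env,camera
from h import *
s=env.observe();print(s["position"].round(4),s["joint_vel"].round(2))
c=camera("wrist");cv2.imwrite("pics/w4.png",c["color"]);w=wcam(c,s["position"],s["orientation"])
o=np.array([.6602,-.1479]);y=np.array([-.196,.981])
for k in(-.026,-.02,-.01,.01,.02,.026,.03):
    X=np.r_[o+k*y,.06];p=w["mtx"]@(w["R"]@X+w["t"]);u=p[:2]/p[2]
    z=w["depth"][int(u[1])-1:int(u[1])+2,int(u[0])-1:int(u[0])+2].mean();a,d=ray(w,u);print(k,u.round(0),(a+d*z).round(4))
np.savez("w4.npz",**w)
```

```text
[ 0.6545 -0.1255  0.2269] [-0.    0.03  0.04  0.   -0.   -0.  ]
-0.026 [376. 200.] [ 0.6663 -0.172   0.0649]
-0.02 [369. 199.] [ 0.665  -0.1664  0.0644]
-0.01 [358. 196.] [ 0.6627 -0.1571  0.0625]
0.01 [334. 191.] [ 0.658  -0.1383  0.0589]
0.02 [323. 188.] [ 0.6556 -0.1286  0.0573]
0.026 [315. 186.] [ 0.6542 -0.1228  0.0563]
0.03 [311. 185.] [ 0.6531 -0.1189  0.0551]
```

View pics/w4.png

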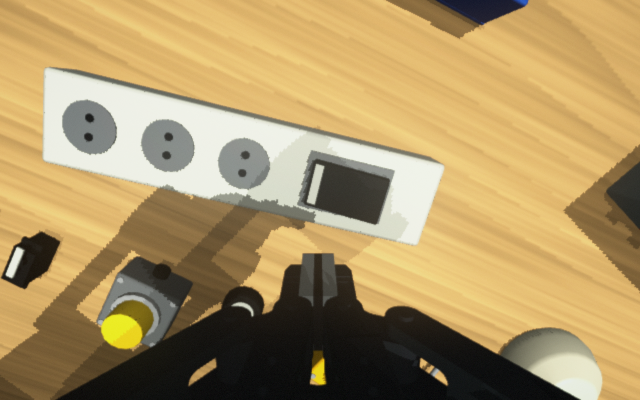

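Rocker slope is −0.18 (white-bar end down): on. On to yellow.

>>> {"api": "send_rows", "payload": {"deltas": [[[-3,2.2,0],[0,0,0]],[[-3,2.2,0],[0,0,0]],[[-3,2.2,0],[0,0,0]],[[-3,2.2,0],[0,0,0]],[[-3,2.2,0],[0,0,0]],[[-3,2.1,0],[0,0,0]],[[0,0,3],[0,0,0]],[[0,0,3],[0,0,0]],[[0,0,3],[0,0,0]],[[0,0,1],[0,0,0]],[[0,0,0],[0,0,0]],[[0,0,0],[0,0,0]]]}}

```text
clock: 6.3
position: [0.46, -0.017, 0.1266]
orientation: [0.843, -0.538, -0.0, 0.0]
ft_force: [-0.2, 0.1, 0.5]
opening: -0.0
```

Run:
```python
from station import env,camera
from h import *
s=env.observe();print(s["position"].round(4),s["joint_vel"].round(2))
c=camera("wrist");cv2.imwrite("pics/w5.png",c["color"]);w=wcam(c,s["position"],s["orientation"])
for n in("top","side"):
    t=camera(n)
    if n=="side":
        u,A,_=blob(t["color"],(22,120,120),(35,255,255),(338,190,370,215));print(u,A)
```

```text
[ 0.46   -0.017   0.1266] [ 0.   -0.02 -0.02  0.   -0.   -0.  ]
[353.33333333 200.89147287] 129
```

View pics/w5.png

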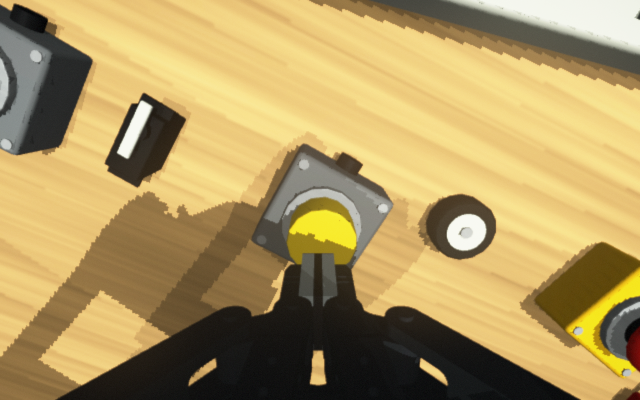

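Wrist view: tips (318,260) over the yellow cap (321,235), laterally aligned. Pressing.

>>> {"api": "send_rows", "payload": {"deltas": [[[0,0,1.2],[0,0,0]],[[0,0,1.2],[0,0,0]],[[0,0,0.4],[0,0,0]],[[0,0,0.3],[0,0,0]],[[0,0,0.3],[0,0,0]],[[0,0,0.3],[0,0,0]],[[0,0,0.3],[0,0,0]],[[0,0,0.2],[0,0,0]],[[0,0,0],[0,0,0]],[[0,0,0],[0,0,0]]]}}

```text
clock: 7.45
position: [0.4597, -0.0168, 0.085]
orientation: [0.843, -0.538, -0.0, 0.0]
ft_force: [-6.7, 2.0, 11.9]
opening: -0.0003
```

>>> {"api": "send_rows", "payload": {"deltas": [[[0,0,0.15],[0,0,0]],[[0,0,0.15],[0,0,0]],[[0,0,0],[0,0,0]],[[0,0,0],[0,0,0]]]}}

```text
clock: 7.85
position: [0.46, -0.0169, 0.0846]
orientation: [0.843, -0.538, -0.0, 0.0]
ft_force: [-17.9, 3.8, 43.6]
opening: -0.0001
```

Bottomed out (44 N, no travel). Lifting and moving above green.

>>> {"api": "send_rows", "payload": {"deltas": [[[0,0,-1],[0,0,0]],[[0,0,-3],[0,0,0]],[[0,0,-4],[0,0,0]],[[0,0,0],[0,0,0]],[[-3.1,-1.4,0],[0,0,0]],[[-3.1,-1.4,0],[0,0,0]],[[-3.1,-1.4,0],[0,0,0]],[[-3.1,-1.4,0],[0,0,0]],[[-3.1,-1.4,0],[0,0,0]],[[-3.1,-1.3,0],[0,0,0]],[[0,0,0],[0,0,0]],[[0,0,0],[0,0,0]]]}}

```text
clock: 9.05
position: [0.4566, 0.1871, 0.1606]
orientation: [0.843, -0.538, 0.0, 0.0]
ft_force: [0.2, -0.3, -0.3]
opening: -0.0004
```

Run:
```python
from station import env,camera
from h import *
s=env.observe();print(s["position"].round(4),s["ft_force"].round(1))
c=camera("wrist");cv2.imwrite("pics/w6.png",c["color"]);w=wcam(c,s["position"],s["orientation"])
g=w["color"]
for n,lo,hi in(("yel",(22,120,100),(35,255,255)),("grn",(50,100,40),(85,255,255))):
    u,A,_=blob(g,lo,hi,(0,0,640,400) if n=="grn" else (380,0,640,300));z=w["depth"][int(u[1]),int(u[0])];a,d=ray(w,u);print(n,u,A,(a+d*z).round(4))
```

```text
[0.4566 0.1871 0.1606] [ 0.2 -0.3 -0.3]
yel [572.20994475 296.68508287] 181 [ 0.4741 -0.008   0.0511]
grn [318.56390977 212.63362953] 2926 [0.4606 0.1895 0.07  ]
```

View pics/w6.png

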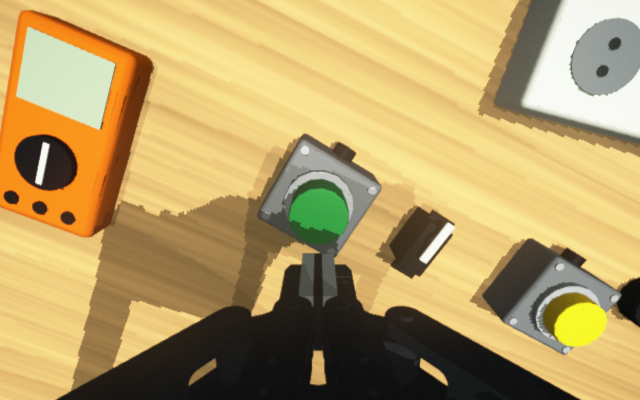

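Wrist view: green cap (318,212) straight ahead of the tips (318,260); yellow cap at (579,318) sits lower. Checking yellow's height before pressing green.

Run:
```python
from station import env,camera
from h import *
s=env.observe();w=wcam(camera("wrist"),s["position"],s["orientation"])
u,A,_=blob(w["color"],(22,150,200),(35,255,255),(530,270,620,360))
for dx in(-8,0,8):
    v=u+[dx,0];z=w["depth"][int(v[1]),int(v[0])];a,d=ray(w,v);print(u,A,(a+d*z).round(4))
```

```text
[579.3601359  323.57304643] 1766 [ 0.4577 -0.0127  0.0602]
[579.3601359  323.57304643] 1766 [ 0.4603 -0.0172  0.0609]
[579.3601359  323.57304643] 1766 [ 0.4626 -0.0229  0.0604]
```

Yellow top is at ~60.5 mm with the box unmoved: fully down. Now green.

>>> {"api": "send_rows", "payload": {"deltas": [[[0.1,-0.2,2],[0,0,0]],[[0,0,2],[0,0,0]],[[0,0,1.5],[0,0,0]],[[0,0,0.5],[0,0,0]],[[0,0,0.3],[0,0,0]],[[0,0,0.3],[0,0,0]],[[0,0,0.3],[0,0,0]],[[0,0,0.3],[0,0,0]],[[0,0,0.2],[0,0,0]],[[0,0,0],[0,0,0]],[[0,0,0],[0,0,0]]]}}

```text
clock: 10.25
position: [0.4598, 0.1865, 0.0881]
orientation: [0.843, -0.538, 0.001, -0.0]
ft_force: [0.7, -3.5, 5.9]
opening: 0.0001
```

>>> {"api": "send_rows", "payload": {"deltas": [[[0,0,0.15],[0,0,0]],[[0,0,0.15],[0,0,0]],[[0,0,0],[0,0,0]],[[0,0,0],[0,0,0]]]}}

```text
clock: 10.65
position: [0.46, 0.1866, 0.0876]
orientation: [0.843, -0.538, 0.001, 0.0]
ft_force: [-11.1, -6.5, 31.5]
opening: -0.0004
```

Bottomed (32 N at tip height 62.6 mm). Releasing straight up and moving back.

>>> {"api": "send_rows", "payload": {"deltas": [[[0,0,-0.5],[0,0,0]],[[0,0,-1.5],[0,0,0]],[[0,0,-4],[0,0,0]],[[0,0,-4],[0,0,0]],[[0,0,-4],[0,0,0]],[[0,3,0],[0,0,0]],[[0,4,0],[0,0,0]],[[0,3,0],[0,0,0]],[[0,0,0],[0,0,0]],[[0,0,0],[0,0,0]]]}}

```text
clock: 11.65
position: [0.3685, 0.1448, 0.2247]
orientation: [0.843, -0.539, 0.001, -0.001]
ft_force: [-0.3, 0.3, 1.1]
opening: -0.0003
```

Run:
```python
from station import env,camera
from h import *
s=env.observe();print(s["position"].round(4),s["ft_force"].round(1))
c=camera("wrist");w=wcam(c,s["position"],s["orientation"])
T=camera("top");S=camera("side")
cv2.imwrite("pics/end.png",np.hstack([T["color"][130:290,150:500],S["color"][140:300,270:430]]))
for n,lo,hi in(("yel",(22,150,150),(35,255,255)),("grn",(50,100,40),(85,255,255))):
    u,A,_=blob(w["color"],lo,hi,(0,0,640,400));z=w["depth"][int(u[1]),int(u[0])];a,d=ray(w,u);print(n,u,A,(a+d*z).round(4))
S0=load("side0.npz")
for n,lo,hi,b in(("g",(50,100,50),(85,255,255),(320,240,352,270)),("y",(22,120,120),(35,255,255),(338,190,370,215)),("r",(0,150,80),(8,255,255),(350,145,375,168))):
    print(n,blob(S0["color"],lo,hi,b)[0].round(1),blob(S["color"],lo,hi,b)[0].round(1))
```

```text
[0.3685 0.1448 0.2247] [-0.3  0.3  1.1]
yel [549.29241209 171.60086366] 1621 [ 0.4598 -0.0169  0.0614]
grn [316.19938244  56.83811204] 2267 [0.4582 0.1886 0.0705]
g [335.6 254.4] [335.7 254.4]
y [353.6 200.7] [353.2 202. ]
r [362.1 155.2] [361.7 155.1]
```

View pics/end.png

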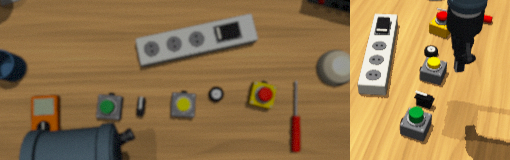

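```bash
python3 -c "
from station import env
print(env.sign_off())"
```

```text
the job is handed in; nothing more can be done
None
```

The bench is powered up in the order asked, and I handed the job in at about 12 s of the 54 s allowed.

| Step | Press force at the stop | Last check |
|---|---|---|
| Rocker on | 28 N, no further travel | Tilt measured just after the press is −0.18 rad, with the white-bar end down |
| Yellow button down | 44 N, fingertips at 60 mm | Top stays at 60–61 mm (70 mm before) |
| Green button pressed and released | 32 N, fingertips at 63 mm | Top is back at 70.5 mm |

- **Boxes and red button:** The green, yellow and red buttons are where they started in the side view, within camera resolution. Yellow shows only the small drop you would expect from its lowered cap. The red button was never touched, and the last picture shows nothing near the buttons displaced.
- **Final position:** The arm ended clear of everything, with wrist force near zero.
- **Disagreements:** The first two-view height estimate put the button tops at about 59 mm, because the colour masks included the cap sides. The wrist depth reading gave 70 mm, matching the description, so I used that. Yellow's final depth reading was 61.4 mm from further away and 60.5 mm from close by, which I put down to measurement noise.

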